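Feed one spacer disc and nudge it onto the green spot

ROBOT

A 6-joint arm with a two-finger parallel gripper is mounted at the origin on a cart in front of the work surface, level with it; the furniture and walls round the work are solid. World frame = base frame: x ahead of the robot, y to its left, z up, the work surface at z = 0. Lengths are in m, angles in rad, forces in N, time in s.
With the tool pointing down it reaches from about 0.325 to 0.775 m from the base axis. Payload 5.5 kg.
Tool frame: the origin (TCP) lies midway between the tips of the shut fingers; the grasp point (between the pads) lies 19 mm behind it; z points along the fingers, y is the line along which they close (so a half turn about z gives the same grasp; the last joint's range is limited). The gripper opens to 88 mm and grips with 3 to 60 N. Pads are 20 mm wide; open, the fingers measure 115 mm over their backs; the gripper's body (75 mm by 178 mm) begins 61 mm behind the grasp point.
Start: joints at [-1.32, 0.091, 1.231, -0, 1.82, -0.057], TCP at [0.182, -0.572, 0.223] pointing down, gripper open.
Joint ranges: [-2.87, 2.87], [-0.86, 2.18], [0.17, 2.46], [-1.51, 4.65], [0.06, 2.69], [-2.65, 2.65]. Speed limits (rad/s): [2.57, 2.57, 3.01, 3.14, 3.14, 3.14].

INTERFACE

Orientations are given as a rotation vector (axis times angle).
In Python, from cell import state, grab_frame, calibration, close_job gives the robot as it stands.
- The arm moves only by the shell command python3 -m inch 'ROWS' [FORCE]. ROWS is JSON, a list that holds one entry, the list of rows, each a list of 7 numbers: the shift along the world's x, y, z in m, then the turn, a rotation vector about the world's x, y, z in degrees, then the closure in counts, from 0 (fully open) to 255 (shut). A call has 1 to 20 rows; each row shifts and turns the commanded pose from where the row before left it; what a row does not reach is not made up. A row lasts 1/10 s, in which the tool goes at most 50 mm and 8.59 degrees, less where a joint would pass 70% of its speed; a pose out of reach is approached as far as the arm can. A call is refused whole if a number of a shift passes 0.05 or a number of a turn 8.59, either way. A call with a gripper value outside its range is refused whole. The fingers move at their own pace and stop on an object; FORCE is the grip in N (left out, the last holds). Time passes only in rows, so rows that do not move let the fingers close. It gives the time, the measured TCP pose, the force, the opening and the grip force at its end, in the units of the state.
- state(): the state, without advancing time (a new reading comes with each control period).
- grab_frame(name): name is "scene" or "top" or "wrist"; returns the picture (384x512x3 uint8, red, green, blue); there is no depth.
- calibration(name): a dict with "fx", "fy", "cx", "cy" (pixels), "R" (3x3) and "t" (3): a world point X has camera coordinates R X + t; the wrist camera has in their place "mount" (4x4, takes a point from camera to tool coordinates, whose origin is the TCP and whose axes are the flange's). Camera axes: x right, y down, z forward; pixel columns grow to the right and rows downward; lengths in m; the calibration is good to about 2 mm. A picture is of the moment at which its call begins: read the wrist's pose just before it. calibration takes no time and is no camera call.
- close_job(): hands the job in; it is judged then, once.
The state is a dict: "clock": time; "joint_pos": joint angles; "qvel": joint speeds; "tau": joint torques, N m; "position": TCP position; "orientation": TCP orientation; "force": force on the tool from outside, world axes, zero at the start; "wrist_torque": the same for the moment, N m; "finger_gap": finger opening in m; "gripper_force": force on a finger pad.
Only numpy, scipy, OpenCV 4.12 (cv2) and the standard library are available. Lean on these libraries where they do the work, as an engineer would, in place of code of your own. Each camera call takes 0.05 s, during which the arm holds its last target. There are 200 camera calls.

TASK

Press the red plunger of the disc feeder all the way down once and let it come back up, so that a single yellow disc is fed out onto the bench. Then push that disc lightly across the bench with the fingertips until it lies wholly inside the green spot, and leave it there. Do not pick anything up, keep the other discs in the feeder, and leave the red cast part, the blue G-clamp and the blue mould half alone.

Things in the scene. Friction and masses are not known exactly. Their poses are not given: they have to be found in the camera images.
- feeder: Green and aluminium disc feeder, bolted down. Origin on the bench under the magazine's axis; its x axis points to the rear: discs come out along -x. Magazine 44 x 44 mm, 50 mm high, round the origin. Behind it the green housing, 44 mm wide, 50 mm high, to x = +88 mm; foot flanges 7 mm high to y = +-41 mm. A 0.23 m high drawer cabinet (handles from world x = 0.60) is beyond it.
- plunger (a joint): Travel in m: 0 is up, 0.024 fully down (hard stop). A spring pushes up with 5 N at the top, 9 N at the bottom (plus damping 40 N s/m and up to 4 N of disc friction); it returns by itself within 1 s of release. An inner blade moves 3 times as far and pushes the lowest disc out of the gate; as it goes back the next disc drops down. Every further press feeds another disc.
- plunger_top (a point): Centre of the flat top of the red mushroom knob of the plunger, 34 mm in diameter; 98 mm above the bench when up, 74 mm when fully down; 42 mm behind the magazine's axis (feeder x = +42 mm). It moves with the plunger.
- outlet (a point): Point on the bench in front of the feeder, feeder x = -68.5 mm, where the centre of the disc comes to lie, within some 5 mm, after a full press.
- disc1: Yellow-painted aluminium spacer disc, 34 mm in diameter, 12 mm thick, about 0.03 kg, lying flat, lowest in the magazine at the start: the one that is fed out. Origin at the centre of its underside, z up. It slides freely on the bench.
- disc2: The same yellow disc, second in the stack; origin at the centre of its underside. Must stay in the magazine.
- disc3: The same yellow disc, on top of the stack; origin at the centre of its underside. Must stay in the magazine.
- green_spot: Flat green spot with a white ring in it, 66 mm in outer diameter, no noticeable thickness, stuck on the bench to one side of the outlet, 66 to 79 mm from it. Origin at its centre.
- red_spot: The same spot in red, on the other side of the outlet; not wanted. Origin at its centre.
- cast_part: Red cast knob-shaped part, 55 mm in diameter, 44 mm high, some 100 mm beyond the outlet; origin at the centre of its underside. Leave alone.
- g_clamp: Blue G-clamp lying flat, 87 x 106 x 19 mm, beside the feeder; origin under its centre. Leave alone.
- mould_half: Light blue silicone mould half, 60 x 85 x 24 mm, on the bench to the right; origin under its centre. Leave alone.

How it is judged:
By the outcome, as a careful person would: the job done as asked, in the order asked, and still so for the second after the job is handed in, with the robot touching nothing.
It also fails if it takes over 45 s, if anything falls off the work surface, if the arm or the gripper's body presses on something with over 40 N, if the wrist force passes 120 N, or if a joint passes its speed limit or range.

## Working session

There is one attempt and no reset: what is moved stays moved. The work goes in short steps, Python scripts to look and compute and a shell command to move; the robot and the scene stay as the last step left them, time stands still between calls to the robot, and variables do not carry over. Pictures are saved under pics/ and viewed, at most 10 in all, crops included, and the job is handed in when it is done.

```bash
mkdir -p pics; ls
cat > h.py <<'E'
import numpy as np, cv2
from cell import state, grab_frame, calibration
def ray(name,u,v,z):
    c=calibration(name); R=np.array(c["R"]);t=np.array(c["t"])
    d=R.T@np.array([(u-c["cx"])/c["fx"],(v-c["cy"])/c["fy"],1]); o=-R.T@t
    return o+d*(z-o[2])/d[2]
E
python3 - <<'E'
from h import *
s=state();print(s["clock"],s["position"],s["orientation"])
a=grab_frame("top");b=grab_frame("scene")
cv2.imwrite("pics/top.png",a[:,:,::-1]);cv2.imwrite("pics/scene.png",b[:,:,::-1])
for n in("top","scene"):
    c=calibration(n);print(n,-np.array(c["R"]).T@np.array(c["t"]),c["fx"])
E
```

```text
pics
0.0 [ 0.18168272 -0.57151678  0.22151142] [-3.10253612e+00 -4.81297112e-01  3.06653900e-04]
top [0.40299726 0.07610838 1.02707138] 386.50022183366
scene [-0.10545389  0.83054886  0.54957324] 437.24111255687967
```

View pics/top.png

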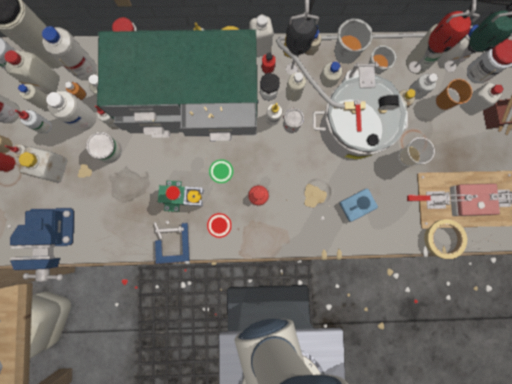

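View pics/scene.png

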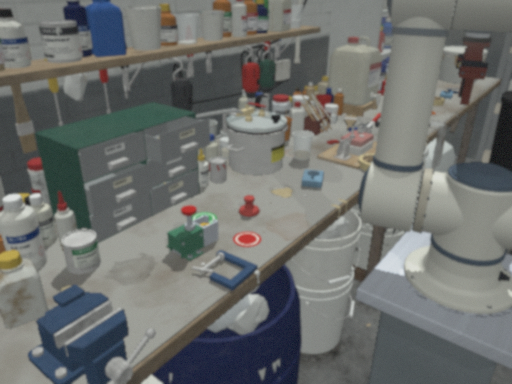

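The top view shows the plunger at about (173,192), the magazine at (193,196), the green spot at (221,171), the red spot at (219,225) and the cast part at (259,195). The feeder's rear points to image left, which is +y.

Run:
```python
from h import *
for n,boxes in (("top",{"plunger":(160,180,183,205,'r',.098),"green":(207,158,234,184,'g',0),"redspot":(206,212,233,238,'r',0),"cast":(247,183,271,207,'r',.03),"disc3":(184,186,204,206,'y',.045)}),("scene",{"plunger":(178,203,200,217,'r',.094),"redspot":(230,230,264,250,'r',0)})):
    im=cv2.imread(f"pics/{n}.png"); h=cv2.cvtColor(im,cv2.COLOR_BGR2HSV)
    for k,(x0,y0,x1,y1,c,z) in boxes.items():
        H=h[y0:y1,x0:x1]; hu=H[...,0].astype(int)
        m=(H[...,1]>110)&(H[...,2]>60)
        m&={'r':(hu<8)|(hu>172),'g':(hu>45)&(hu<85),'y':(hu>15)&(hu<35)}[c]
        cs,_=cv2.findContours(m.astype('uint8'),0,2); 
        q=max(cs,key=cv2.contourArea); (u,v),r=cv2.minEnclosingCircle(q)
        print(n,k,round(u+x0,1),round(v+y0,1),"r",round(r,1),m.sum(),ray(n,u+x0,v+y0,z).round(4))
cv2.imwrite("pics/crop.png",cv2.resize(cv2.imread("pics/top.png")[150:250,140:280],None,fx=5,fy=5,interpolation=2))
```

```text
top plunger 172.2 192.4 r 7.0 154 [0.5062 0.2579 0.098 ]
top green 220.7 170.8 r 7.4 186 [0.5724 0.1474 0.    ]
top redspot 218.8 224.9 r 12.4 326 [0.4277 0.1546 0.    ]
top cast 258.1 195.0 r 9.9 301 [0.5018 0.0495 0.03  ]
top disc3 193.5 195.9 r 6.8 143 [0.5019 0.2144 0.045 ]
scene plunger 188.5 209.5 r 7.0 108 [0.5053 0.2579 0.094 ]
scene redspot 246.5 239.0 r 8.6 149 [0.4257 0.1569 0.    ]
```

View pics/crop.png

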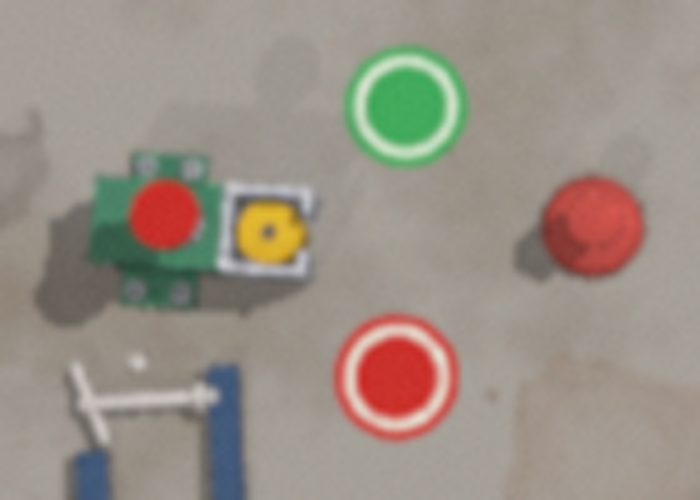

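The measured geometry agrees with what was given:

| Quantity | Measured | Given |
|---|---|---|
| Plunger to magazine | 43.7 mm | 42 mm |
| Outlet position | about (0.496, 0.146) | derived |
| Green spot (0.572, 0.147) to outlet | 76 mm | 66–79 mm |

I'll move above the plunger with the fingers shut and tool y turned along world y.

```bash
python3 -m inch '[[[0.016,0.0415,0,0,0,-0.9,255],[0.016,0.0415,0,0,0,-0.9,255],[0.016,0.0415,0,0,0,-0.9,255],[0.016,0.0415,0,0,0,-0.9,255],[0.016,0.0415,0,0,0,-0.9,255],[0.016,0.0415,0,0,0,-0.9,255],[0.016,0.0415,0,0,0,-0.9,255],[0.016,0.0415,0,0,0,-0.9,255],[0.016,0.0415,0,0,0,-0.9,255],[0.016,0.0415,0,0,0,-0.9,255],[0.016,0.0415,0,0,0,-0.9,255],[0.016,0.0415,0,0,0,-0.9,255],[0.016,0.0415,0,0,0,-0.9,255],[0.016,0.0415,0,0,0,-0.9,255],[0.016,0.0415,0,0,0,-0.9,255],[0.016,0.0415,0,0,0,-0.9,255],[0.016,0.0415,0,0,0,-0.9,255],[0.016,0.0415,0,0,0,-0.9,255],[0.016,0.0415,0,0,0,-0.9,255],[0.016,0.0415,0,0,0,-0.5,255]]]' 10; python3 -c "
from h import *
s=state();print(s['position'],s['orientation'],s['joint_pos'],s['force'],s['finger_gap'])
from scipy.spatial.transform import Rotation as R
print(R.from_rotvec(s['orientation']).as_matrix().round(3))
im=grab_frame('wrist');cv2.imwrite('pics/w1.png',im[:,:,::-1]);print(calibration('wrist'))"
```

```text
clock: 2.1
position: [0.502, 0.2601, 0.222]
orientation: [3.141, 0.001, -0.001]
force: [0.2, -0.1, 0.3]
finger_gap: 0.0005
gripper_force: 0.0
[0.50195334 0.26005887 0.22204725] [ 3.14115363e+00  6.00087776e-04 -8.94946467e-04] [ 4.17943637e-01 -2.06792580e-03  1.32763331e+00 -1.75187306e-04
  1.81672612e+00  1.98831529e+00] [ 0.2492184  -0.10719457  0.25565991] 0.0005127955035545456
[[ 1.     0.    -0.001]
 [ 0.    -1.    -0.   ]
 [-0.001  0.    -1.   ]]
{'fx': 268.97544081610135, 'fy': 268.97544081610135, 'cx': 250.73852935504462, 'cy': 192.34876925806677, 'mount': array([[-5.42628939e-04, -9.63010908e-01, -2.69461863e-01,
         7.39722537e-02],
       [ 9.99999507e-01, -2.98483802e-04, -9.47019038e-04,
         6.75421082e-04],
       [ 8.31559663e-04, -2.69462244e-01,  9.63010596e-01,
        -1.60861089e-01],
       [ 0.00000000e+00,  0.00000000e+00,  0.00000000e+00,
         1.00000000e+00]])}
```

View pics/w1.png

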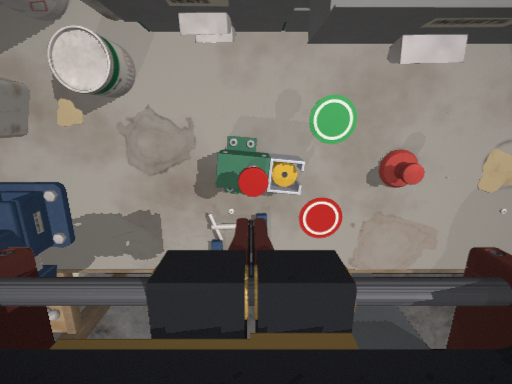

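The wrist view shows the plunger at about (253,181), the magazine at (285,175), the green spot at (333,119) and the red spot at (321,217). I'll turn these into positions.

```bash
cat >> h.py <<'E'
from scipy.spatial.transform import Rotation as Ro
def wray(s,u,v,z):
    c=calibration("wrist");T=np.eye(4);T[:3,:3]=Ro.from_rotvec(s["orientation"]).as_matrix();T[:3,3]=s["position"]
    M=T@c["mount"];d=M[:3,:3]@np.array([(u-c["cx"])/c["fx"],(v-c["cy"])/c["fy"],1]);o=M[:3,3]
    return o+d*(z-o[2])/d[2]
def blob(im,box,c):
    x0,y0,x1,y1=box;H=cv2.cvtColor(im[y0:y1,x0:x1].copy(),cv2.COLOR_BGR2HSV);hu=H[...,0].astype(int)
    m=(H[...,1]>110)&(H[...,2]>60)&{'r':(hu<8)|(hu>172),'g':(hu>45)&(hu<85),'y':(hu>15)&(hu<35)}[c]
    q=max(cv2.findContours(m.astype('uint8'),0,2)[0],key=cv2.contourArea);(u,v),r=cv2.minEnclosingCircle(q)
    return u+x0,v+y0,r
E
python3 - <<'E'
from h import *
s=state();im=cv2.imread("pics/w1.png")
for k,b,c,z in(("pl",(235,160,271,200),'r',.096),("green",(305,90,362,148),'g',0),("red",(295,195,346,242),'r',0),("disc3",(270,160,300,190),'y',.045)):
    u,v,r=blob(im,b,c);print(k,round(u,1),round(v,1),round(r,1),wray(s,u,v,z).round(4),"r mm",(wray(s,u+r,v,z)-wray(s,u,v,z))[:2].round(4))
E
```

```text
pl 252.8 181.4 15.3 [0.5092 0.2629 0.096 ] r mm [ 0.0001 -0.0166]
green 332.8 118.9 25.1 [0.5739 0.1538 0.    ] r mm [ 0.0001 -0.0341]
red 320.1 217.2 21.9 [0.431  0.1606 0.    ] r mm [ 0.0001 -0.033 ]
disc3 283.2 172.6 14.0 [0.5085 0.2241 0.045 ] r mm [ 0.0001 -0.0177]
```

```bash
python3 -m inch '[[[0.005,-0.001,-0.028,0,0,0,255],[0,0,-0.028,0,0,0,255],[0,0,-0.028,0,0,0,255],[0,0,-0.028,0,0,0,255],[0,0,0,0,0,0,255],[0,0,-0.006,0,0,0,255],[0,0,-0.004,0,0,0,255],[0,0,-0.004,0,0,0,255],[0,0,-0.004,0,0,0,255],[0,0,-0.004,0,0,0,255],[0,0,-0.004,0,0,0,255],[0,0,-0.004,0,0,0,255],[0,0,-0.003,0,0,0,255],[0,0,0,0,0,0,255]]]'
```

```text
clock: 3.55
position: [0.5076, 0.2575, 0.0804]
orientation: [-3.14, -0.001, -0.005]
force: [-2.7, -0.7, 6.7]
finger_gap: 0.0002
gripper_force: 3.7
```

```bash
python3 -m inch '[[[0,0,-0.003,0,0,0,255],[0,0,-0.003,0,0,0,255],[0,0,-0.002,0,0,0,255],[0,0,0,0,0,0,255],[0,0,0,0,0,0,255]]]'
```

```text
clock: 4.05
position: [0.5077, 0.2575, 0.0743]
orientation: [-3.14, -0.001, -0.006]
force: [-6.1, -3.3, 15.7]
finger_gap: 0.0001
gripper_force: 7.7
```

```bash
python3 -m inch '[[[0,0,-0.003,0,0,0,255],[0,0,0,0,0,0,255],[0,0,0,0,0,0,255]]]'
```

```text
clock: 4.35
position: [0.5078, 0.2576, 0.0741]
orientation: [-3.14, -0.001, -0.008]
force: [-12.0, -5.1, 26.7]
finger_gap: 0.0011
gripper_force: 13.8
```

The plunger is on its hard stop: force jumped to 27 N with z held at 74 mm. Next I release, rise, and make a half turn on the way so the wrist camera faces away from the cabinet.

```bash
python3 -m inch '[[[0,0,0.01,0,0,0,255],[0,0,0.01,0,0,0,255],[0,0,0.01,0,0,0,255],[0,0,0.02,0,0,0,255],[0,0,0.03,0,0,0,255],[0,0,0.03,0,0,0,255],[0,0,0.03,0,0,0,255],[-0.006,-0.01,0,0,0,8.5,255],[-0.006,-0.01,0,0,0,8.5,255],[-0.006,-0.01,0,0,0,8.5,255],[-0.006,-0.01,0,0,0,8.5,255],[-0.006,-0.01,0,0,0,8.5,255],[-0.006,-0.01,0,0,0,8.5,255],[-0.006,-0.01,0,0,0,8.5,255],[-0.006,-0.01,0,0,0,8.5,255],[-0.006,-0.01,0,0,0,8.5,255],[-0.008,-0.01,0,0,0,8.5,255],[0,0,0,0,0,8.5,255]]]'
python3 -m inch '[[[0,0,0,0,0,8.5,255],[0,0,0,0,0,8.5,255],[0,0,0,0,0,8.5,255],[0,0,0,0,0,8.5,255],[0,0,0,0,0,8.5,255],[0,0,0,0,0,8.5,255],[0,0,0,0,0,8.5,255],[0,0,0,0,0,8.5,255],[0,0,0,0,0,8.5,255],[0,0,0,0,0,8.5,255],[0,0,0,0,0,1.5,255],[0,0,0,0,0,0,255],[0,0,0,0,0,0,255]]]'
python3 - <<'E'
from h import *
s=state();print(s['position'],s['orientation'],s['joint_pos'][5])
w=grab_frame("wrist")[:,:,::-1];t=grab_frame("top")[:,:,::-1]
cv2.imwrite("pics/w2.png",w);cv2.imwrite("pics/t2.png",t)
cv2.imwrite("pics/both.png",np.hstack([cv2.resize(w,(400,300)),cv2.resize(t[150:255,140:280],(400,300))]))
E
```

```text
clock: 6.15
position: [0.4443, 0.1563, 0.2069]
orientation: [2.146, 2.294, -0.0]
force: [0.7, -0.2, -0.6]
finger_gap: 0.0004
gripper_force: 0.0
clock: 7.45
position: [0.4448, 0.1572, 0.2066]
orientation: [-0.003, -3.141, 0.0]
force: [-0.2, 0.2, 0.5]
finger_gap: 0.0004
gripper_force: 0.0
[0.44476399 0.1571979  0.20658303] [-3.46085843e-03 -3.14137515e+00  5.37463148e-05] -1.3010060261870227
```

View pics/both.png

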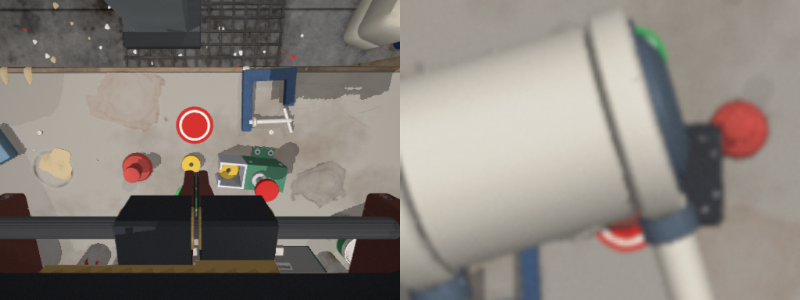

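The wrist view (at 0.78 scale) shows the fed disc at about (191,164), in front of the magazine and below the red spot. The green spot is hidden behind the fingers.

Run:
```python
from h import *
s=state();im=cv2.imread("pics/w2.png")
for k,b,c,z in(("disc",(225,190,262,226),'y',.012),("red",(220,130,280,190),'r',0),("pl",(322,226,362,260),'r',.098),("mag",(280,205,306,232),'y',.045)):
    u,v,r=blob(im,b,c);print(k,round(u,1),round(v,1),round(r,1),wray(s,u,v,z).round(4),"r",(wray(s,u+r,v,z)-wray(s,u,v,z))[:2].round(4))
sc=grab_frame("scene")[:,:,::-1];cv2.imwrite("pics/s2.png",sc)
cv2.imwrite("pics/s2c.png",cv2.resize(sc[180:280,150:290],(700,500)))
```

```text
disc 244.4 209.0 12.3 [0.4947 0.1479 0.012 ] r [0.     0.0172]
red 248.7 159.8 24.0 [0.4276 0.154  0.    ] r [0.0001 0.0329]
pl 341.0 242.7 15.4 [0.5042 0.2556 0.098 ] r [0.     0.0169]
mag 292.5 216.5 13.0 [0.4935 0.2099 0.045 ] r [0.     0.0166]
```

View pics/s2c.png

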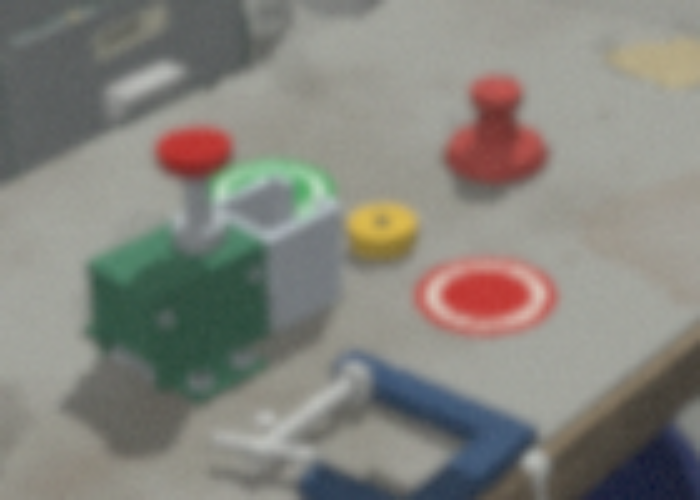

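The disc is out at (0.495, 0.148), the plunger is back up, and the green spot lies straight ahead in +x. At pushing height the gripper body would pass close to the knob. I'll tilt the tool 8° about x to lean it away, then lower behind the disc.

```bash
python3 -m inch '[[[0.002,-0.005,0,8,0,0,255],[0.002,-0.004,-0.04,0,0,0,255],[0,0,-0.04,0,0,0,255],[0,0,-0.04,0,0,0,255],[0,0,-0.04,0,0,0,255],[0,0,-0.02,0,0,0,255],[0,0,-0.01,0,0,0,255],[0,0,0,0,0,0,255],[0,0,0,0,0,0,255],[0,0,0,0,0,0,255]]]'
```

```text
clock: 8.6
position: [0.45, 0.1484, 0.0186]
orientation: [-0.001, 3.131, 0.22]
force: [0.1, -0.9, 0.4]
finger_gap: 0.0006
gripper_force: 0.0
```

```bash
python3 -m inch '[[[0,0,-0.006,0,0,0,255],[0,0,-0.006,0,0,0,255],[0.003,0,0,0,0,0,255],[0.003,0,0,0,0,0,255],[0.003,0,0,0,0,0,255],[0.004,0,0,0,0,0,255],[0.004,0,0,0,0,0,255],[0.004,0,0,0,0,0,255],[0.004,0,0,0,0,0,255],[0.005,0,0,0,0,0,255],[0.005,0,0,0,0,0,255],[0.005,0,0,0,0,0,255],[0.005,0,0,0,0,0,255],[0.005,0,0,0,0,0,255],[0.005,0,0,0,0,0,255],[0.005,0,0,0,0,0,255],[0.004,0,0,0,0,0,255],[0.003,0,0,0,0,0,255],[0.002,0,0,0,0,0,255],[0,0,0,0,0,0,255]]]'
python3 - <<'E'
from h import *
a=grab_frame("scene")[:,:,::-1];t=grab_frame("top")[:,:,::-1]
cv2.imwrite("pics/s3.png",a);cv2.imwrite("pics/t3.png",t)
cv2.imwrite("pics/b3.png",np.hstack([cv2.resize(a[180:255,170:270],(400,300),interpolation=2),cv2.resize(t[150:240,160:280],(400,300),interpolation=2)]))
E
```

```text
clock: 10.6
position: [0.518, 0.1481, 0.0047]
orientation: [-0.001, 3.134, 0.219]
force: [0.7, 0.2, 0.4]
finger_gap: 0.0005
gripper_force: 0.0
```

View pics/b3.png

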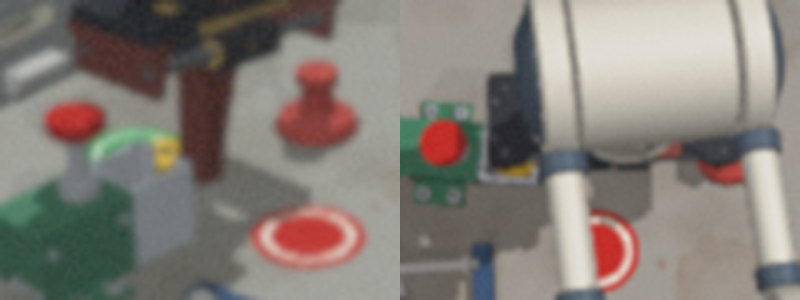

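The scene view shows the disc (crop 165,153) still in front of the fingertip, on its way to the green spot and partly hidden by the magazine. I'll push most of the rest, back off, rise and look.

```bash
python3 -m inch '[[[0.003,0,0,0,0,0,255],[0.004,0,0,0,0,0,255],[0.004,0,0,0,0,0,255],[0.004,0,0,0,0,0,255],[0.004,0,0,0,0,0,255],[0.003,0,0,0,0,0,255],[0.002,0,0,0,0,0,255],[0,0,0,0,0,0,255]]]'
python3 -m inch '[[[-0.01,0,0,0,0,0,255],[-0.02,0,0,0,0,0,255],[-0.02,0,0.01,0,0,0,255],[-0.02,0,0.05,0,0,0,255],[-0.03,-0.02,0.05,0,0,0,255],[-0.04,-0.05,0.05,0,0,0,255],[-0.01,-0.05,0.04,0,0,0,255],[0,-0.05,0,0,0,0,255],[0,-0.05,0,0,0,0,255],[0,-0.05,0,0,0,0,255],[0,-0.03,0,0,0,0,255],[0,0,0,0,0,0,255]]]'
python3 - <<'E'
from h import *
t=grab_frame("top")[:,:,::-1];cv2.imwrite("pics/t4.png",t)
cv2.imwrite("pics/t4c.png",cv2.resize(t[150:250,140:280],(700,500),interpolation=2))
for k,c,z in(("disc",'y',.012),("green",'g',0)):
    u,v,r=blob(t,(204,155,238,188),c);print(k,u,v,r,ray("top",u,v,z).round(4))
E
```

```text
clock: 11.5
position: [0.542, 0.1482, 0.0046]
orientation: [-0.001, 3.134, 0.219]
force: [-1.1, 0.2, -0.4]
finger_gap: 0.0007
gripper_force: 0.0
clock: 12.7
position: [0.4156, -0.1201, 0.1627]
orientation: [-0.007, -3.133, -0.218]
force: [0.0, -0.2, -0.1]
finger_gap: 0.0004
gripper_force: 0.0
disc 220.12068939208984 171.2586212158203 6.534788131713867 [0.5692 0.1481 0.012 ]
green 226.0 167.5 3.201662063598633 [0.581 0.133 0.   ]
```

View pics/t4c.png

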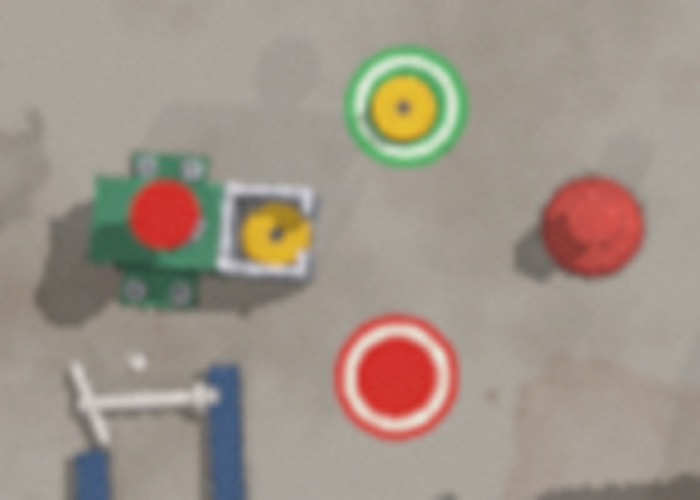

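The top view shows the disc at crop (404,107), centred in the green spot to about 3 mm. The feeder, red part and clamp have not moved, and the robot is clear of everything.

```bash
python3 -c "from cell import close_job; print(close_job())"
```

```text
the job is handed in; nothing more can be done
None
```

The job is handed in: one disc was fed and pushed into the green spot, about 3 mm off centre in the last image; the other discs stayed in the feeder, nothing else was disturbed, and it took about 13 s.

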